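# Clear the jammed tomato rack and shut its gate

### The arm

A 7-joint arm with a two-finger parallel gripper is mounted at the origin on a cart in front of the work surface, level with it; the furniture and walls round the work are solid. World frame = base frame: x ahead of the robot, y to its left, z up, the work surface at z = 0. Lengths are in m, angles in rad, forces in N, time in s.
With the tool pointing down it reaches from about 0.375 to 0.925 m from the base axis. Payload 3.1 kg.
Tool frame: the origin (TCP) lies on the front face of the gripper's body, between the roots of the fingers; the fingertips stand 73 mm ahead of it and the grasp point (between the pads) lies 54 mm ahead of it; x points along the fingers, y is the direction in which the jaws open and shut, and the axes are right-handed (so a half turn about x gives the same grasp; the last joint's range is limited). The gripper opens to 85 mm and grips with 20 to 120 N. Pads are 22 mm wide; open, the fingers measure 114 mm over their backs; the gripper's body (76 mm by 85 mm) begins 54 mm behind the grasp point. The pads swing forward as they close: fully open they stand 13 mm farther back than shut.
Start: joints at [-1.432, 0.383, 0.044, 1.598, -0.018, 1.161, -0.05], TCP at [0.152, 0.632, 0.304] pointing down, gripper open.
Joint ranges: [-2.61, 2.61], [-0.41, 2.15], [-1.48, 1.57], [0, 2.5], [-1.57, 4.71], [0.05, 1.97], [-2.85, 2.85]. Speed limits (rad/s): [2.79, 2.79, 3.14, 3.14, 3.14, 3.14, 3.14].

### API

Orientations are given as a unit quaternion [w, x, y, z].
In Python, from bench import arm, cams, spotter gives the robot as it stands.
- The arm moves only by the tool carry_out, never from a script. Its argument "increments" is a list of rows, each an object with "translation": the shift along the tool's x, y, z in cm, a list of three; "twist": the turn about the tool's x in degrees; "gripper": the closure, from -1 (fully open) to 1 (shut). A call has 1 to 20 rows; each row is the pose to reach, as a shift and turn from the pose commanded when the call began, along the tool's axes at that moment; what a row does not reach only later rows make up. A row lasts 1/12 s, in which the tool goes at most 41.7 mm and 7.16 degrees, less where a joint would pass 70% of its speed; a pose out of reach is approached as far as the arm can. A call with a gripper value outside its range is refused whole. The fingers move at their own pace and stop on an object; "squeeze" is the grip in N (left out, the last holds). Time passes only in rows, so rows that repeat a pose let the fingers close. It gives the time, the measured TCP pose, the force and the opening at its end, in the units of the state.
- arm.read_state(): the state, without advancing time (a new reading comes with each control period).
- cams.read_camera(name): name is "scene" or "top"; returns a dict with "image" (384x512x3 uint8, blue, green, red), "K" (3x3 intrinsics, pixels), "R" (3x3) and "t" (3): a world point X has camera coordinates R X + t. Camera axes: x right, y down, z forward; pixel columns grow to the right and rows downward; lengths in m; the calibration is good to about 2 mm. A picture is of the moment at which its call begins. There is no depth.
- arm.finish_job(): hands the job in, once; it reports no verdict.
Trained networks look in the newest picture that a camera, given by its name, has taken for a name from the list of things; names that differ only in an ending like _2 or _b are one class to them, and where a whole thing is asked for, a point or a joint stands for the part that bears it (a point fixed in the world has none). Each returns a list of dicts, best first, with "confidence" (0 to 1); they miss things now and then, are a little off and sometimes report something else, mostly with a low value. They report only what shows in the picture. A call takes as long as a camera call. They do not tell look-alikes from the thing itself.
- spotter.regions_of(camera, label): "mask" (384x512 bool, what is visible of it) and "at" ([column, row] in pixels, amid what is visible of it).
- spotter.place_of(camera, label): "at" ([column, row] in pixels: a listed point, or the origin of a listed thing).
The state is a dict: "t": time; "joint_pos": joint angles; "joint_vel": joint speeds; "joint_torque": joint torques, N m; "position": TCP position; "tcp_rot": TCP orientation; "force": force on the tool from outside, world axes, zero at the start; "moment": the same for the moment, N m; "width": finger opening in m.
Only numpy, scipy, OpenCV 4.12 (cv2) and the standard library are available. Lean on these libraries where they do the work, as an engineer would, in place of code of your own. Each camera call takes 0.05 s, during which the arm holds its last target. There are 200 camera calls.

### The job

Two tomatoes have got over the edge of the store tray of the wooden tomato rack together and are jammed side by side at its neck. With closed fingertips gently push the rear one of the two, the one that is blocking, back up and over the tray's rolled front edge, so that it stays in the store with the other two and the front one rolls through the neck to the end stop; bruise no tomato. Then push the steel gate fully home across the neck without forcing it, and leave the things round about where they stand.

Things in the scene. Friction and masses are not known exactly. Their poses are not given: they have to be found in the camera images.
- rack: Fixed wooden tomato rack, 255 mm long. Origin on the worktop under the neck's middle; x points back from the neck to the store, y left, z up ('rack' below means this frame). Its floor rises at 8 degrees from the end stop (x -87 mm, floor 13 mm above the worktop) through the neck (25 mm) to x 61 mm (34 mm). The single-file run from the neck to the end stop is 60 mm wide; its rails are low.
- neck (a point): middle of the neck, 48 mm up. The neck is 56 mm wide between rounded shoulders 41 mm high (rack x -12 to 0). Behind it the rack is 88 mm wide inside, cheeks 63 mm high. One jammed tomato leans on a shoulder at rack x about 14 mm; the rear one, x about 33 mm, centre 53 mm up, on the other side, pins it. The front one rolls through by itself when the rear one and the fingers are out of its way.
- store (a point): fixed point of the store, rack x 95 mm, 34 mm up. Here lies a level aluminium tray, its rolled front edge 1 to 3 mm above the slope, its back wall 74 mm behind that edge; 128 mm wide. The tray may be set anywhere from edge at rack x 47 to 61 mm: not reported. A tomato stays once its centre is past the edge. Some 5 to 8 mm on, it is felt snug on those behind and the back wall: more bruises.
- gate (a joint): steel slide gate, a plate 4 mm thick and 16 mm high, just in front of the neck (rack x -17 mm). Value in m: 0 = fully home against its stop, closing the neck; about 0.058 to 0.068 = open, drawn out to the right (rack -y). It moves along rack y with some friction (about 2 to 4 N) and stays where it is left. More than 18 N is forcing it.
- gate_knob (a point): middle of the upright round wooden knob (17 mm thick, 32 mm high, top 75 mm above the worktop) on the outer end of the gate, outside the rack's right side; moves with the gate. The knob's side towards rack -y is free: pushing it towards rack +y shuts the gate.
- tin_2: bystander: low food tin, 86 mm across, 40 mm high, to the left; origin under its middle
- mill_2: bystander: small shaker, 44 mm across, 90 mm high, to the left; origin under its middle
- tomato_1: one of four like ripe tomatoes, round, 46 mm across, about 55 g; origin at its centre; one of the jammed pair, either the front or the rear one. More than 12 N of push bruises it. Push it at or below its middle: pushed higher it wedges on the floor. If it sticks (several N and no motion), let the fingertip rise a few mm against it, so that it rolls.
- tomato_2: one of four like ripe tomatoes, round, 46 mm across, about 55 g; origin at its centre; one of the jammed pair, either the front or the rear one. More than 12 N of push bruises it. Push it at or below its middle: pushed higher it wedges on the floor. If it sticks (several N and no motion), let the fingertip rise a few mm against it, so that it rolls.
- tomato_3: one of four like ripe tomatoes, round, 46 mm across, about 55 g; origin at its centre; one of the two loose in the store tray. More than 12 N of push bruises it. Push it at or below its middle: pushed higher it wedges on the floor. If it sticks (several N and no motion), let the fingertip rise a few mm against it, so that it rolls.
- tomato_4: one of four like ripe tomatoes, round, 46 mm across, about 55 g; origin at its centre; one of the two loose in the store tray. More than 12 N of push bruises it. Push it at or below its middle: pushed higher it wedges on the floor. If it sticks (several N and no motion), let the fingertip rise a few mm against it, so that it rolls.
Not all that is in view belongs to the job. Leave any black look-alike of the tomato_2 alone.

How it is judged:
On the way:
1. the jam is cleared: one tomato has rolled through the neck into the run, the other three lie in the store (((x of tomato_1 in the frame of rack below -0.043 m and z of tomato_1 in the frame of rack above 0.03 m and x of each of tomato_2, tomato_3, tomato_4 in the frame of rack above 0.045 m and z of each of tomato_2, tomato_3, tomato_4 in the frame of rack above 0.045 m) or (x of tomato_2 in the frame of rack below -0.043 m and z of tomato_2 in the frame of rack above 0.03 m and x of each of tomato_1, tomato_3, tomato_4 in the frame of rack above 0.045 m and z of each of tomato_1, tomato_3, tomato_4 in the frame of rack above 0.045 m) or (x of tomato_3 in the frame of rack below -0.043 m and z of tomato_3 in the frame of rack above 0.03 m and x of each of tomato_1, tomato_2, tomato_4 in the frame of rack above 0.045 m and z of each of tomato_1, tomato_2, tomato_4 in the frame of rack above 0.045 m) or (x of tomato_4 in the frame of rack below -0.043 m and z of tomato_4 in the frame of rack above 0.03 m and x of each of tomato_1, tomato_2, tomato_3 in the frame of rack above 0.045 m and z of each of tomato_1, tomato_2, tomato_3 in the frame of rack above 0.045 m))), for 0.2 s.
At the end, for the whole second after the job is handed in: One tomato lies at rest in the run beyond the neck (its centre more than 43 mm in front of the neck and more than 30 mm above the worktop), the other three lie at rest in the store (centres more than 45 mm behind the neck in the rack's frame), and the gate is shut to within 2 mm of its stop (((x of tomato_1 in the frame of rack below -0.043 m and z of tomato_1 in the frame of rack above 0.03 m and x of each of tomato_2, tomato_3, tomato_4 in the frame of rack above 0.045 m and z of each of tomato_2, tomato_3, tomato_4 in the frame of rack above 0.045 m) or (x of tomato_2 in the frame of rack below -0.043 m and z of tomato_2 in the frame of rack above 0.03 m and x of each of tomato_1, tomato_3, tomato_4 in the frame of rack above 0.045 m and z of each of tomato_1, tomato_3, tomato_4 in the frame of rack above 0.045 m) or (x of tomato_3 in the frame of rack below -0.043 m and z of tomato_3 in the frame of rack above 0.03 m and x of each of tomato_1, tomato_2, tomato_4 in the frame of rack above 0.045 m and z of each of tomato_1, tomato_2, tomato_4 in the frame of rack above 0.045 m) or (x of tomato_4 in the frame of rack below -0.043 m and z of tomato_4 in the frame of rack above 0.03 m and x of each of tomato_1, tomato_2, tomato_3 in the frame of rack above 0.045 m and z of each of tomato_1, tomato_2, tomato_3 in the frame of rack above 0.045 m)) and value of joint gate below 0.002 m and linear speed of each of tomato_1, tomato_2, tomato_3, tomato_4 below 0.04 m/s); the robot touches nothing.
It fails at once if a tomato is pressed by the fingers with more than 12 N (contact force between the fingers and tomato_1 above 12 N or contact force between the fingers and tomato_2 above 12 N or contact force between the fingers and tomato_3 above 12 N or contact force between the fingers and tomato_4 above 12 N).
It fails at once if the gate pinches a tomato with more than 6 N (contact force between gate and tomato_1 above 6 N or contact force between gate and tomato_2 above 6 N or contact force between gate and tomato_3 above 6 N or contact force between gate and tomato_4 above 6 N).
It fails at once if the gate is forced: pushed with more than 18 N (contact force between the arm and gate above 18 N).
It fails at once if tin or shaker shifted by more than 3 cm (distance of any of tin_2, mill_2 from where it was at the start of the episode above 0.03 m).
It also fails if it takes over 69 s, if anything falls off the work surface, if the arm or the gripper's body presses on something with over 40 N, if the wrist force passes 120 N, or if a joint passes its speed limit or range.

## Working session

There is one attempt and no reset: what is moved stays moved. The work goes in short steps, Python scripts to look and compute and a tool call to move; the robot and the scene stay as the last step left them, time stands still between calls to the robot, and variables do not carry over. Pictures are saved under pics/ and viewed, about 8 in all and at most 12, crops included, and the job is handed in when it is done.

Besides the shell and the picture viewer there is one more tool, called after "Request:" by a JSON object that holds its "method" and its "body", one argument or row to a line. carry_out: Moves the arm, as the interface text tells. Its arguments: {"type":"object","properties":{"increments":{"type":"array","items":{"type":"object","properties":{"translation":{"type":"array","items":{"type":"number"}},"twist":{"type":"number"},"gripper":{"type":"number"}}}},"squeeze":{"type":"number"}},"required":["increments"]}

```bash
mkdir -p pics; cat > h.py <<'E'
import numpy as np, cv2
from bench import arm, cams, spotter
def look(names, tag=None):
    out={}
    for c in ("scene","top"):
        p=cams.read_camera(c); out[c]=p
        if tag: cv2.imwrite(f"pics/{tag}_{c}.png",p["image"])
    return out
def ray(p,uv):
    d=p["R"].T@np.linalg.inv(p["K"])@np.array([uv[0],uv[1],1.]); o=-p["R"].T@p["t"]
    return o,d/np.linalg.norm(d)
def tri(ps,uvs):
    A=np.zeros((3,3));b=np.zeros(3);rs=[ray(p,u) for p,u in zip(ps,uvs)]
    for o,d in rs:
        M=np.eye(3)-np.outer(d,d);A+=M;b+=M@o
    X=np.linalg.solve(A,b)
    return X,max(np.linalg.norm(np.cross(X-o,d)) for o,d in rs)
def onz(p,uv,z):
    o,d=ray(p,uv);return o+d*(z-o[2])/d[2]
def proj(p,X):
    q=p["K"]@(p["R"]@np.asarray(X,float)+p["t"]);return q[:2]/q[2]
E
python3 - <<'E'
from h import *
ps=look([], "a")
for c in ps:
    print(c,"cam",np.round(-ps[c]["R"].T@ps[c]["t"],3))
    for n in ["rack","neck","store","gate_knob","tin_2","mill_2","tomato_1"]:
        print(n,[(np.round(r["at"],1).tolist(),round(r["confidence"],2)) for r in spotter.place_of(c,n)])
s=arm.read_state();print({k:np.round(v,3).tolist() for k,v in s.items()})
im=np.hstack([cv2.resize(ps[c]["image"],(400,300)) for c in ps])
E
```

```text
scene cam [ 0.278 -0.203  0.742]
rack [([248.8, 229.8], 0.77)]
neck [([245.8, 217.1], 0.86)]
store [([268.0, 192.8], 0.75), ([249.3, 227.7], 0.17)]
gate_knob [([295.0, 240.4], 0.8), ([266.5, 194.6], 0.58)]
tin_2 [([205.2, 171.7], 0.92)]
mill_2 [([203.1, 153.5], 0.88)]
tomato_1 [([248.3, 204.0], 0.86), ([327.1, 300.0], 0.82), ([263.4, 214.8], 0.74), ([263.1, 180.3], 0.68), ([282.4, 190.1], 0.5)]
top cam [0.453 0.262 1.244]
rack [([280.8, 197.7], 0.66)]
neck [([285.0, 197.3], 0.77)]
store [([282.3, 200.4], 0.59)]
gate_knob [([326.6, 173.5], 0.66)]
tin_2 [([205.0, 207.9], 0.75), ([284.7, 187.1], 0.27)]
mill_2 [([174.1, 195.0], 0.78), ([286.1, 184.5], 0.28)]
tomato_1 [([285.3, 186.6], 0.81), ([252.0, 173.2], 0.76), ([268.7, 193.0], 0.65), ([373.8, 179.8], 0.65), ([270.5, 158.6], 0.6)]
{'t': 0.8, 'joint_pos': [-1.432, 0.383, 0.044, 1.598, -0.018, 1.161, -0.05], 'joint_vel': [0.0, 0.001, -0.001, -0.0, 0.001, -0.002, 0.0], 'joint_torque': [-0.0, -43.338, 1.023, -24.991, 0.011, 0.002, 0.0], 'position': [0.152, 0.632, 0.304], 'tcp_rot': [0.702, 0.084, 0.702, -0.083], 'force': [-0.428, 0.408, 0.238], 'moment': [0.015, 0.026, -0.043], 'width': 0.085}
```

```bash
python3 - <<'E'
import cv2,numpy as np
a=cv2.imread("pics/a_scene.png")[130:330,150:400];b=cv2.imread("pics/a_top.png")[120:270,140:400]
cv2.imwrite("pics/a1.png",cv2.resize(a,None,fx=3,fy=3,interpolation=2));cv2.imwrite("pics/a2.png",cv2.resize(b,None,fx=3,fy=3,interpolation=2))
E
```

```text
(no output)
```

View pics/a1.png

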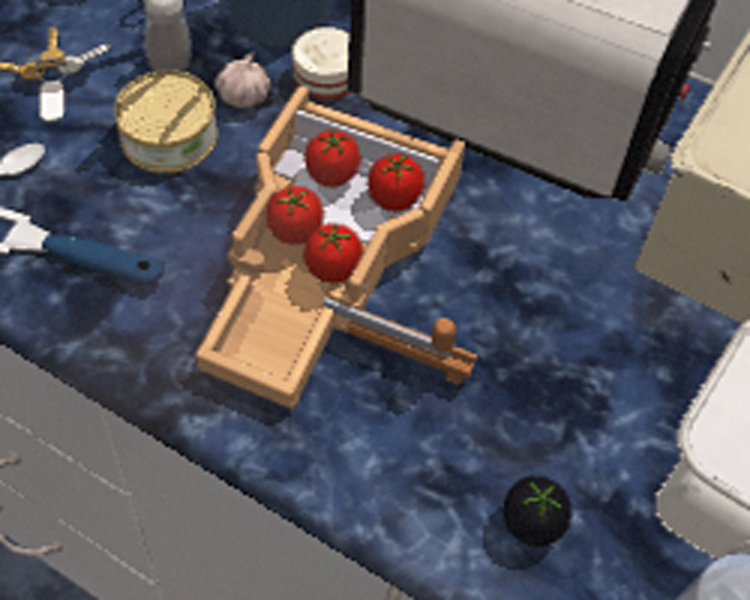

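View pics/a2.png

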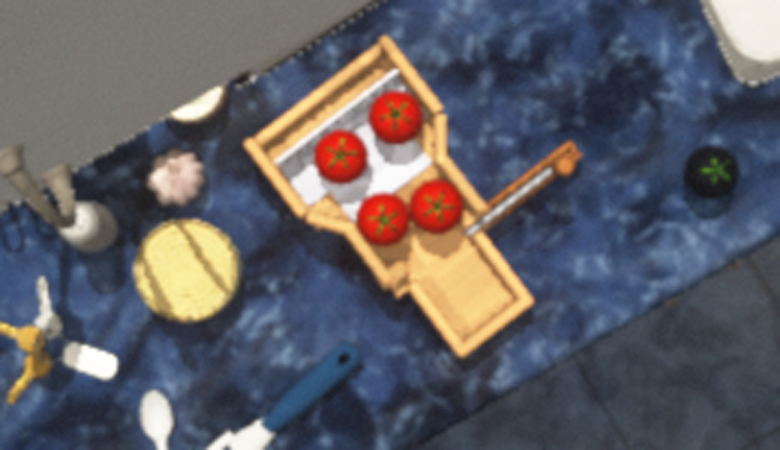

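```bash
python3 - <<'E'
from h import *
ps=look([]);P=[ps["scene"],ps["top"]]
def t(n,a,b):
    X,e=tri(P,[a,b]);print(n,np.round(X*1e3,1),"err",round(e*1e3,1));return X
t("neck",(245.8,217.1),(285,197.3))
t("knob",(295,240.4),(326.6,173.5))
def z(a,f,o): return (o[0]+a[0]/3,o[1]+a[1]/3)
S=lambda a:z(a,3,(150,130)); T=lambda a:z(a,3,(140,120))
t("knobtop",S((445,324)),T((571,157)))
el=t("endL",S((198,350)),T((463,355)));er=t("endR",S((297,398)),T((533,298)))
t("backL",S((303,92)),T((248,143)));t("backR",S((460,145)),T((385,40)))
for n,a,b in [("rear",(248.3,204),(268.7,193)),("front",(263.4,214.8),(285.3,186.6)),("sL",(263.1,180.3),(252,173.2)),("sR",(282.4,190.1),(270.5,158.6)),("black",(327.1,300),(373.8,179.8))]: t(n,a,b)
t("tin",(205.2,171.7),(205,207.9));t("mill",(203.1,153.5),(174.1,195))
t("toaster front low-right corner",S((620,197)),S((620,197)))
for a in [(350,95),(620,197)]: print("toaster base",onz(P[0],S(a),0))
for a in [(0,205),(240,80),(385,0)]: print("top grey edge",onz(P[1],T(a),0),onz(P[1],T(a),.2)[:2])
E
```

```text
neck [493.1 229.7  54.8] err 7.3
knob [555.6 124.6  57.9] err 3.9
knobtop [557.1 117.5  76.7] err 3.5
endL [397.4 203.3  36.8] err 0.6
endR [446.1 142.1  22.4] err 1.7
backL [576.1 383.   56.7] err 1.1
backR [661.8 267.7  59.8] err 0.9
rear [511.  267.9  47.2] err 0.2
front [527.9 225.5  44.9] err 0.5
sL [565.1 306.9  63.3] err 5.5
sR [598.7 262.3  55.4] err 1.3
black [548.7  -4.8  17.9] err 3.5
tin [471.3 434.   18.4] err 3.5
mill [502.6 520.5  -4.9] err 7.1
toaster front low-right corner [530.9  58.6 310.3] err 51.7
toaster base [6.38729661e-01 4.07543336e-01 1.11022302e-16]
toaster base [0.78675574 0.19477754 0.        ]
top grey edge [0.5270513  0.60809029 0.        ] [0.51510905 0.55240411]
top grey edge [0.6367668  0.39648315 0.        ] [0.60719139 0.37480586]
top grey edge [0.70721453 0.26831378 0.        ] [0.66631696 0.26723551]
```

```bash
cat >> h.py <<'E'
def reds(p):
    im=cv2.resize(p["image"],None,fx=4,fy=4,interpolation=cv2.INTER_CUBIC).astype(int)
    m=((im[...,2]>70)&(im[...,2]>2.6*im[...,1])&(im[...,2]>2.0*im[...,0])).astype(np.uint8)
    n,l,st,c=cv2.connectedComponentsWithStats(m); r=[]
    for i in range(1,n):
        if st[i,4]>500:
            k,_=cv2.findContours((l==i).astype(np.uint8),0,2); h=max(k,key=cv2.contourArea)
            (x,y),R=cv2.minEnclosingCircle(h); r.append(((x-1.5)/4,(y-1.5)/4,R/4,int(st[i,4])//16))
    return r
E
python3 - <<'E'
from h import *
ps=look([])
for c in ps:
    p=ps[c]
    for r in reds(p): print(c,np.round(r,1),[np.round(onz(p,r[:2],z)*1e3,1)[:2] for z in (.05,.055)])
    m=spotter.regions_of(c,"rack")
    if m:
        k,_=cv2.findContours(m[0]["mask"].astype(np.uint8),0,2);h=cv2.convexHull(max(k,key=cv2.contourArea))
        print(m[0]["confidence"],cv2.approxPolyDP(h,2.5,True)[:,0].tolist())
    k=spotter.regions_of(c,"gate_knob")
    if k: print("gate",k[0]["confidence"],k[0]["at"],cv2.boundingRect(k[0]["mask"].astype(np.uint8)))
E
```

```text
scene [ 83.8 169.   16.6 315. ] [array([190.8, 557.2]), array([191.5, 551.7])]
scene [260.4 182.3   9.2 212. ] [array([566.8, 312.2]), array([564.7, 308.5])]
scene [281.5 190.3   9.4 226. ] [array([600.3, 265.9]), array([597.9, 262.5])]
scene [253.2 208.4  18.4 444. ] [array([514.3, 249.3]), array([512.6, 246. ])]
0.63 [[250, 159], [304, 178], [308, 250], [303, 257], [244, 264], [217, 252], [236, 179]]
gate 0.81 [280.4, 239.0] (259, 230, 43, 18)
top [271.6 158.5   8.7 199. ] [array([598.5, 260.2]), array([597.9, 260.2])]
top [253.1 171.8   8.5 185. ] [array([564.9, 307.1]), array([564.5, 306.9])]
top [276.5 191.1  17.8 395. ] [array([515.8, 248.1]), array([515.5, 248.2])]
top [140.5 318.7  17.2 458. ] [array([198.6, 588.2]), array([199.7, 586.8])]
0.94 [[267, 132], [333, 170], [316, 221], [294, 237], [241, 192], [222, 169]]
gate 0.46 [321.3, 173.1] (308, 172, 24, 16)
```

```bash
cat >> h.py <<'E'
from scipy.spatial.transform import Rotation as Ro
YAW=np.radians(37.6); O=np.array([.498,.232,0])
RR=Ro.from_euler('z',YAW).as_matrix()
def rk(X): return RR.T@(np.asarray(X)-O)
def wd(x): return RR@np.asarray(x,float)+O
def tool(s=None):
    s=s or arm.read_state(); w,x,y,z=s["tcp_rot"]; return np.array(s["position"]),Ro.from_quat([x,y,z,w]).as_matrix()
def go(tip,L=.073):
    "tip in rack frame (m) -> increments cm in tool axes"
    p,R=tool(); return np.round(R.T@(wd(tip)-(p+R[:,0]*L))*100,2)
E
python3 - <<'E'
from h import *
S=lambda a:(150+a[0]/3,130+a[1]/3); T=lambda a:(140+a[0]/3,120+a[1]/3)
ps=look([])
p,R=tool();print("tool axes in rack\n",np.round(RR.T@R,2),"tip rack",rk(p+R[:,0]*.073)*1e3)
for n,c,a,z in [("rear","scene",S((294,214)),.053),("rear","top",T((383,219)),.053),("front","scene",S((333,253)),.05),("front","top",T((436,206)),.05),
 ("edgeL","top",T((345,217)),.035),("edgeR","top",T((433,165)),.035),("edgeL","scene",S((330,235)),.035),("edgeR","scene",S((370,240)),.035),
 ("knobtop","top",T((571,157)),.075),("knobtop","scene",S((445,324)),.075),("neckL","scene",S((247,262)),.041),("neckR","scene",S((348,294)),.041),("sR","top",(271.6,158.5),.057),("sL","top",(253.1,171.8),.057)]:
    print(n,c,np.round(rk(onz(ps[c],a,z))*1e3,1))
a=cv2.resize(ps["scene"]["image"][175:255,215:315],None,fx=8,fy=8,interpolation=2);cv2.imwrite("pics/b.png",a[:600])
b=cv2.resize(ps["top"]["image"][140:215,225:325],None,fx=8,fy=8,interpolation=2)
g=lambda c,x: tuple(int(round(v)) for v in (np.array(proj(ps["top"],wd(x)))-[225,140]+.5)*8-.5)
for q in [(0,.028,.041),(0,-.028,.041),(0,.044,.063),(.06,.044,.063),(0,-.044,.063),(.06,-.044,.063),(-.012,.028,.041),(-.012,-.028,.041)]: cv2.circle(b,g(0,q),4,(0,255,0),1)
for e in (.047,.054,.061):
    cv2.line(b,g(0,(e,.03,.035)),g(0,(e,-.03,.035)),(255,0,255),1)
cv2.imwrite("pics/b2.png",b)
E
```

```text
tool axes in rack
 [[-0.    0.78  0.63]
 [-0.    0.63 -0.78]
 [-1.   -0.    0.  ]] tip rack [-29.7758773  527.61444812 230.85686642]
rear scene [34.9 22.8 53. ]
rear top [33.7 22.5 53. ]
front scene [ 15.5 -19.6  50. ]
front top [ 15.2 -19.4  50. ]
edgeL top [55.6 46.5 35. ]
edgeR top [ 44.7 -39.8  35. ]
edgeL scene [40.4 -6.1 35. ]
edgeR scene [ 49.2 -36.9  35. ]
knobtop top [ -21.6 -130.2   75. ]
knobtop scene [ -23.7 -123.5   75. ]
neckL scene [-14.3  39.7  41. ]
neckR scene [ -8.5 -43.   41. ]
sR top [ 96.1 -38.5  57. ]
sL top [98.1 18.8 57. ]
```

View pics/b2.png

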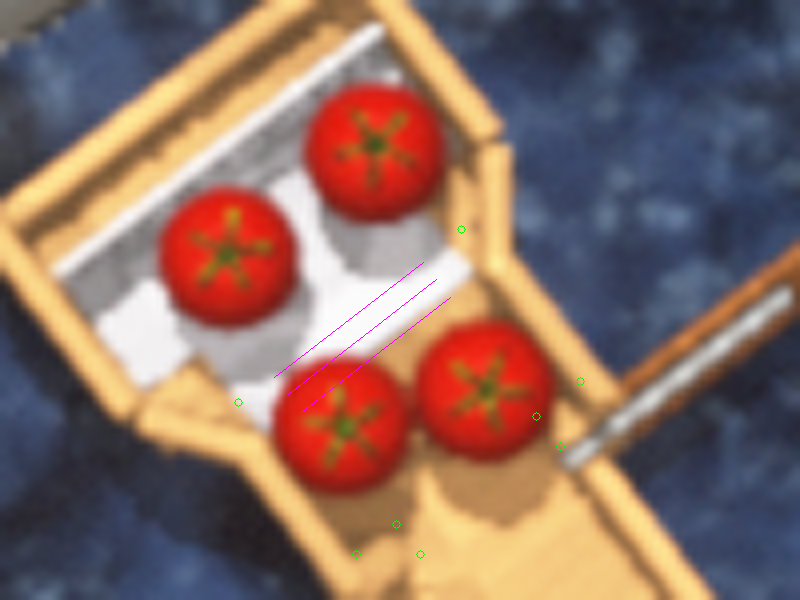

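The rear (blocking) tomato is the left one, at scene px (248,201) / top px (268,193), rack about (34, 22). The front one is at scene (261,214) / top (285,189). The two loose tomatoes are at top (253,172) and (271,158). The black decoy at scene (327,300) stays untouched. The tray edge shows at rack x of about 48-49 mm, and the crop agrees with the projected geometry.

Request:
{"method": "carry_out", "body": {
  "increments": [
    {"translation": [2,-5,6],"twist": 7,"gripper": 1},
    {"translation": [4,-10,13],"twist": 14,"gripper": 1},
    {"translation": [8,-30.6,41],"twist": 39,"gripper": 1},
    {"translation": [8,-30.6,41],"twist": 39,"gripper": 1},
    {"translation": [8,-30.6,41],"twist": 39,"gripper": 1},
    {"translation": [8,-30.6,41],"twist": 39,"gripper": 1},
    {"translation": [8,-30.6,41],"twist": 39,"gripper": 1},
    {"translation": [8,-30.6,41],"twist": 39,"gripper": 1},
    {"translation": [8,-30.6,41],"twist": 39,"gripper": 1},
    {"translation": [8,-30.6,41],"twist": 39,"gripper": 1},
    {"translation": [8,-30.6,41],"twist": 39,"gripper": 1},
    {"translation": [8,-30.6,41],"twist": 39,"gripper": 1},
    {"translation": [8,-30.6,41],"twist": 39,"gripper": 1},
    {"translation": [8,-30.6,41],"twist": 39,"gripper": 1},
    {"translation": [8,-30.6,41],"twist": 39,"gripper": 1},
    {"translation": [8,-30.6,41],"twist": 39,"gripper": 1},
    {"translation": [8,-30.6,41],"twist": 39,"gripper": 1},
    {"translation": [8,-30.6,41],"twist": 39,"gripper": 1}
  ],
  "squeeze": 20
}}

```text
t: 2.8
position: [0.4782, 0.2403, 0.224]
tcp_rot: [0.634, 0.312, 0.635, -0.312]
force: [-0.5, 0.6, -1.0]
width: -0.0001
```

```bash
python3 - <<'E'
from h import *
s=arm.read_state();p,R=tool(s);print(s["t"],s["width"],np.round(s["force"],2),"\n",np.round(RR.T@R,3),"tip rack",np.round(rk(p+R[:,0]*.073)*1e3,1))
print("to (-12,17.5,100)",go((-.012,.0175,.1)))
ps=look([],"c")
ims=[]
for c,(x0,y0) in (("scene",(200,160)),("top",(225,130))):
    b=cv2.resize(ps[c]["image"][y0:y0+100,x0:x0+100],None,fx=4,fy=4,interpolation=2)
    u=(np.array(proj(ps[c],p+R[:,0]*.073))-[x0,y0]+.5)*4; cv2.circle(b,tuple(int(v) for v in u),4,(0,255,0),1);ims.append(b)
cv2.imwrite("pics/c.png",np.hstack(ims))
E
```

```text
2.8 -0.0001400206021706155 [-0.47  0.58 -0.99] 
 [[ 0.     1.     0.001]
 [ 0.001  0.001 -1.   ]
 [-1.     0.    -0.001]] tip rack [-10.6  18.6 151. ]
to (-12,17.5,100) [ 5.1  -0.14  0.12]
```

View pics/c.png

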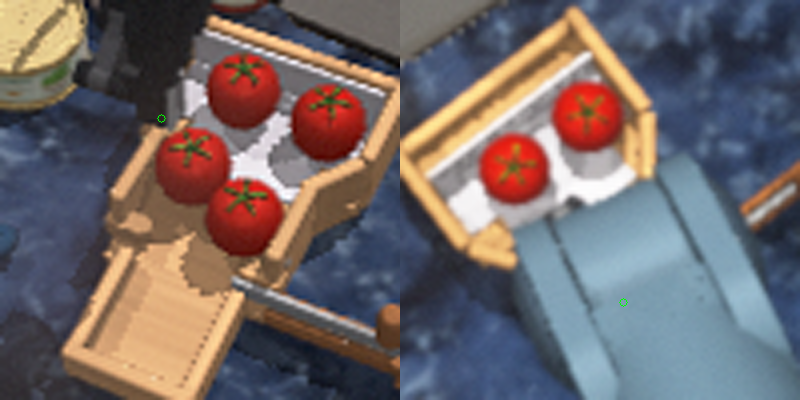

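Request:
{"method": "carry_out", "body": {
  "increments": [
    {"translation": [3,-0.3,0.1]},
    {"translation": [6,-0.3,0.1]},
    {"translation": [8,-0.3,0.1]},
    {"translation": [9,-0.3,0.1]},
    {"translation": [9.6,-0.3,0.1]},
    {"translation": [10.1,-0.3,0.1]},
    {"translation": [10.4,-0.3,0.1]},
    {"translation": [10.6,-0.3,0.1]},
    {"translation": [10.6,-0.3,0.1]},
    {"translation": [10.6,-0.3,0.1]}
  ]
}}

```text
validation failed for argument at $.in...
```

```bash
cat >> h.py <<'E'
def st(tag=None):
    s=arm.read_state();p,R=tool(s);print("t",s["t"],"F rack",np.round(RR.T@np.array(s["force"]),2),"tip",np.round(rk(p+R[:,0]*.073)*1e3,1))
    if tag:
        ps=look([],tag)
        cv2.imwrite(f"pics/{tag}.png",cv2.resize(ps["scene"]["image"][160:260,200:330],None,fx=5,fy=5,interpolation=2))
        for c in ps:
            for r in reds(ps[c]):
                if r[0]>180: print(c,np.round(r,1),np.round(rk(onz(ps[c],r[:2],.054))*1e3,1)[:2])
E
python3 - <<'E'
from h import *
st("d")
E
```

```text
t 2.9 F rack [ 0.02 -0.16  0.31] tip [-10.7  18.1 151. ]
scene [260.3 182.2   9.2 214. ] [100.3  20.5]
scene [281.6 190.4   9.4 226. ] [ 98.5 -36.9]
scene [253.2 208.4  18.4 454. ] [20.8  2.5]
top [271.5 158.5   8.7 197. ] [ 96.5 -38.6]
top [253.1 171.8   8.5 184. ] [98.5 18.8]
```

View pics/d.png

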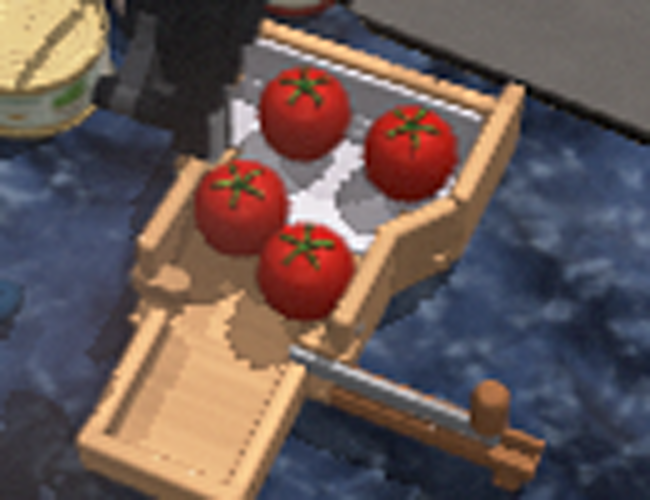

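The move was refused because the rows left out fields, so the arm didn't move and the picture shows the same scene. I'm resending it with every field filled in.

Request:
{"method": "carry_out", "body": {
  "increments": [
    {"translation": [3,-0.3,0.1],"twist": 0,"gripper": 1},
    {"translation": [6,-0.3,0.1],"twist": 0,"gripper": 1},
    {"translation": [8,-0.3,0.1],"twist": 0,"gripper": 1},
    {"translation": [9,-0.3,0.1],"twist": 0,"gripper": 1},
    {"translation": [9.6,-0.3,0.1],"twist": 0,"gripper": 1},
    {"translation": [10.1,-0.3,0.1],"twist": 0,"gripper": 1},
    {"translation": [10.4,-0.3,0.1],"twist": 0,"gripper": 1},
    {"translation": [10.6,-0.3,0.1],"twist": 0,"gripper": 1},
    {"translation": [10.6,-0.3,0.1],"twist": 0,"gripper": 1},
    {"translation": [10.6,-0.3,0.1],"twist": 0,"gripper": 1}
  ],
  "squeeze": 20
}}

```text
t: 3.83
position: [0.478, 0.2359, 0.1186]
tcp_rot: [0.634, 0.314, 0.634, -0.313]
force: [0.8, 0.9, 1.0]
width: -0.0003
```

```bash
python3 - <<'E'
from h import *
st("d2")
E
```

```text
t 3.8333 F rack [1.17 0.24 0.99] tip [-13.3  15.3  45.6]
scene [261.8 183.    9.  128. ] [99.6 16.1]
scene [281.6 190.4   9.4 226. ] [ 98.6 -36.9]
scene [258.6 208.6  15.4 313. ] [25.4 -9.1]
top [271.6 158.5   8.7 198. ] [ 96.2 -38.7]
top [253.1 171.7   8.5 183. ] [98.5 18.6]
```

View pics/d2.png

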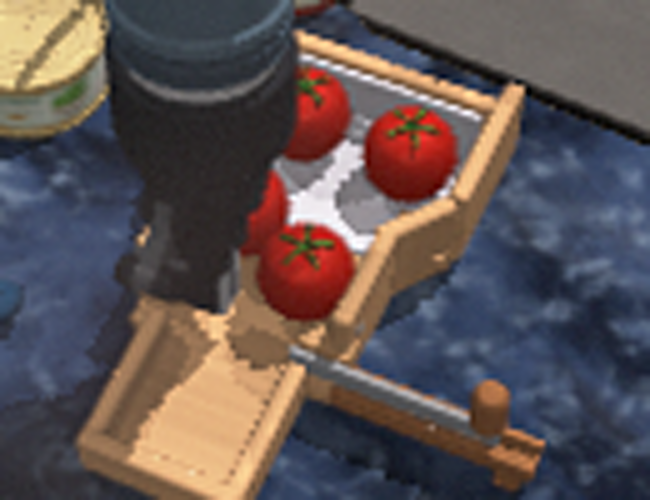

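Request:
{"method": "carry_out", "body": {
  "increments": [
    {"translation": [0,0.2,-0.2],"twist": 0,"gripper": 1},
    {"translation": [0,0.4,-0.3],"twist": 0,"gripper": 1},
    {"translation": [0,0.5,-0.3],"twist": 0,"gripper": 1},
    {"translation": [0,0.6,-0.3],"twist": 0,"gripper": 1},
    {"translation": [0,0.6,-0.3],"twist": 0,"gripper": 1}
  ]
}}

```text
t: 4.35
position: [0.4807, 0.242, 0.118]
tcp_rot: [0.634, 0.313, 0.634, -0.313]
force: [-0.1, 0.2, 0.4]
width: -0.0002
```

```bash
python3 -c "
from h import *
st()"
```

```text
t 4.35 F rack [0.03 0.17 0.45] tip [-7.6 18.5 45. ]
```

Request:
{"method": "carry_out", "body": {
  "increments": [
    {"translation": [0,0.1,0],"twist": 0,"gripper": 1},
    {"translation": [0,0.2,0],"twist": 0,"gripper": 1},
    {"translation": [0,0.3,0],"twist": 0,"gripper": 1},
    {"translation": [0,0.3,0],"twist": 0,"gripper": 1}
  ]
}}

```text
t: 4.68
position: [0.483, 0.2436, 0.1179]
tcp_rot: [0.634, 0.313, 0.634, -0.313]
force: [-0.2, 0.0, 0.0]
width: -0.0
```

Request:
{"method": "carry_out", "body": {
  "increments": [
    {"translation": [0,0.1,0],"twist": 0,"gripper": 1},
    {"translation": [0,0.2,0],"twist": 0,"gripper": 1},
    {"translation": [0,0.2,0],"twist": 0,"gripper": 1}
  ]
}}

```text
t: 4.93
position: [0.4846, 0.2449, 0.1179]
tcp_rot: [0.634, 0.313, 0.634, -0.313]
force: [0.0, 0.3, -0.5]
width: 0.0003
```

```bash
python3 -c "
from h import *
st('e')"
```

```text
t 4.9333 F rack [ 0.19  0.17 -0.52] tip [-2.8 18.4 44.9]
scene [261.1 182.7   9.1 138. ] [99.9 18. ]
scene [281.6 190.4   9.4 226. ] [ 98.5 -37. ]
scene [258.8 208.6  15.4 318. ] [25.5 -9.3]
top [271.6 158.5   8.7 198. ] [ 96.5 -38.7]
top [253.  171.8   8.5 184. ] [98.5 18.8]
```

Request:
{"method": "carry_out", "body": {
  "increments": [
    {"translation": [0,0.1,0],"twist": 0,"gripper": 1},
    {"translation": [0,0.2,0],"twist": 0,"gripper": 1},
    {"translation": [0,0.2,0],"twist": 0,"gripper": 1}
  ]
}}

```text
t: 5.28
position: [0.4859, 0.2457, 0.1178]
tcp_rot: [0.634, 0.313, 0.634, -0.313]
force: [-0.1, 0.1, 0.6]
width: 0.0002
```

Request:
{"method": "carry_out", "body": {
  "increments": [
    {"translation": [-0.05,0.1,0],"twist": 0,"gripper": 1},
    {"translation": [-0.1,0.2,0],"twist": 0,"gripper": 1},
    {"translation": [-0.1,0.2,0],"twist": 0,"gripper": 1}
  ]
}}

```text
t: 5.53
position: [0.4874, 0.2465, 0.1188]
tcp_rot: [0.634, 0.313, 0.634, -0.314]
force: [-1.7, -0.8, 2.6]
width: 0.0001
```

```bash
python3 -c "
from h import *
st('f')"
```

```text
t 5.5333 F rack [-1.88  0.41  2.58] tip [ 0.3 18.  45.8]
scene [261.  182.6   9.1 135. ] [99.9 18.3]
scene [281.5 190.4   9.4 226. ] [ 98.5 -36.7]
scene [259.4 208.4  15.3 315. ] [ 26.8 -10.4]
top [271.6 158.5   8.7 198. ] [ 96.3 -38.8]
top [253.1 171.8   8.5 183. ] [98.5 18.8]
```

Request:
{"method": "carry_out", "body": {
  "increments": [
    {"translation": [-0.05,0.1,0],"twist": 0,"gripper": 1},
    {"translation": [-0.1,0.2,0],"twist": 0,"gripper": 1},
    {"translation": [-0.1,0.2,0],"twist": 0,"gripper": 1}
  ]
}}

```text
t: 5.88
position: [0.4883, 0.2471, 0.1195]
tcp_rot: [0.633, 0.312, 0.635, -0.314]
force: [-3.5, -4.3, 3.0]
width: 0.0001
```

```bash
python3 -c "
from h import *
st()"
```

```text
t 5.8833 F rack [-5.45 -1.29  2.99] tip [ 1.3 17.9 46.5]
```

Request:
{"method": "carry_out", "body": {
  "increments": [
    {"translation": [-0.1,0,0],"twist": 0,"gripper": 1},
    {"translation": [-0.2,0,0],"twist": 0,"gripper": 1},
    {"translation": [-0.2,0,0],"twist": 0,"gripper": 1}
  ]
}}

```text
t: 6.13
position: [0.4894, 0.2478, 0.1219]
tcp_rot: [0.634, 0.313, 0.634, -0.313]
force: [-2.3, -4.5, 0.4]
width: -0.0
```

```bash
python3 -c "
from h import *
st('g')"
```

```text
t 6.1333 F rack [-4.58 -2.21  0.44] tip [ 2.8 17.7 48.9]
scene [261.  182.6   9.1 138. ] [99.9 18.3]
scene [281.6 190.4   9.4 226. ] [ 98.5 -36.9]
scene [258.8 208.1  15.6 323. ] [26.8 -8.7]
top [271.6 158.5   8.7 199. ] [ 96.3 -38.8]
top [253.1 171.7   8.5 186. ] [98.5 18.7]
```

View pics/g.png

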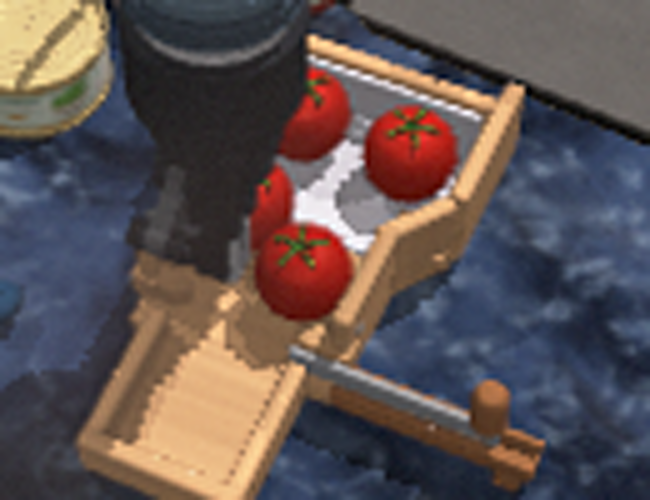

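Request:
{"method": "carry_out", "body": {
  "increments": [
    {"translation": [-0.05,0.1,0],"twist": 0,"gripper": 1},
    {"translation": [-0.1,0.1,0],"twist": 0,"gripper": 1},
    {"translation": [-0.1,0.2,0],"twist": 0,"gripper": 1}
  ]
}}

```text
t: 6.48
position: [0.4903, 0.2485, 0.1227]
tcp_rot: [0.634, 0.312, 0.634, -0.314]
force: [-4.5, -5.6, 3.2]
width: 0.0001
```

```bash
python3 -c "
from h import *
st()"
```

```text
t 6.4833 F rack [-6.94 -1.66  3.18] tip [ 3.7 17.8 49.7]
```

Request:
{"method": "carry_out", "body": {
  "increments": [
    {"translation": [0,-0.3,0.1],"twist": 0,"gripper": 1},
    {"translation": [0,-0.6,0.2],"twist": 0,"gripper": 1},
    {"translation": [0.5,-0.6,0.2],"twist": 0,"gripper": 1},
    {"translation": [0.9,-0.6,0.2],"twist": 0,"gripper": 1},
    {"translation": [1.2,-0.6,0.2],"twist": 0,"gripper": 1},
    {"translation": [1.2,-0.6,0.2],"twist": 0,"gripper": 1},
    {"translation": [1.2,-0.6,0.2],"twist": 0,"gripper": 1}
  ]
}}

```text
t: 7.07
position: [0.4871, 0.2447, 0.1105]
tcp_rot: [0.634, 0.313, 0.634, -0.313]
force: [-0.4, -0.7, -0.1]
width: -0.0
```

```bash
python3 -c "
from h import *
st()"
```

```text
t 7.0667 F rack [-0.77 -0.3  -0.08] tip [-0.9 16.7 37.5]
```

Request:
{"method": "carry_out", "body": {
  "increments": [
    {"translation": [-0.05,0.1,0],"twist": 0,"gripper": 1},
    {"translation": [-0.15,0.2,0],"twist": 0,"gripper": 1},
    {"translation": [-0.25,0.3,0],"twist": 0,"gripper": 1},
    {"translation": [-0.35,0.35,0],"twist": 0,"gripper": 1}
  ]
}}

```text
t: 7.4
position: [0.4902, 0.2465, 0.1146]
tcp_rot: [0.634, 0.313, 0.634, -0.313]
force: [0.1, -0.5, 0.6]
width: 0.0
```

```bash
python3 -c "
from h import *
st()"
```

```text
t 7.4 F rack [-0.26 -0.48  0.64] tip [ 2.7 16.3 41.6]
```

Request:
{"method": "carry_out", "body": {
  "increments": [
    {"translation": [-0.1,0.1,0],"twist": 0,"gripper": 1},
    {"translation": [-0.2,0.2,0],"twist": 0,"gripper": 1},
    {"translation": [-0.3,0.3,0],"twist": 0,"gripper": 1}
  ]
}}

```text
t: 7.65
position: [0.492, 0.2479, 0.1174]
tcp_rot: [0.634, 0.313, 0.634, -0.314]
force: [-0.8, -1.8, 1.1]
width: -0.0
```

```bash
python3 -c "
from h import *
st('k')"
```

```text
t 7.65 F rack [-1.79 -0.96  1.15] tip [ 4.9 16.3 44.4]
scene [262.  183.1   9.  121. ] [99.5 15.4]
scene [281.6 190.4   9.4 226. ] [ 98.5 -36.9]
scene [259.4 207.5  16.1 320. ] [29.  -9.3]
top [271.6 158.5   8.7 200. ] [ 96.3 -38.8]
top [253.  171.8   8.5 180. ] [98.5 18.8]
```

Rolling well now. Carrying on the same way.

Request:
{"method": "carry_out", "body": {
  "increments": [
    {"translation": [-0.1,0.1,0],"twist": 0,"gripper": 1},
    {"translation": [-0.2,0.2,0],"twist": 0,"gripper": 1},
    {"translation": [-0.25,0.25,0],"twist": 0,"gripper": 1}
  ]
}}

```text
t: 8.0
position: [0.4946, 0.25, 0.12]
tcp_rot: [0.634, 0.313, 0.634, -0.313]
force: [-0.8, -1.0, 0.5]
width: 0.0001
```

```bash
python3 -c "
from h import *
st()"
```

```text
t 8.0 F rack [-1.24 -0.32  0.53] tip [ 8.3 16.3 47. ]
```

Request:
{"method": "carry_out", "body": {
  "increments": [
    {"translation": [-0.1,0.1,0],"twist": 0,"gripper": 1},
    {"translation": [-0.2,0.2,0],"twist": 0,"gripper": 1},
    {"translation": [-0.25,0.25,0],"twist": 0,"gripper": 1}
  ]
}}

```text
t: 8.25
position: [0.4967, 0.2517, 0.1227]
tcp_rot: [0.634, 0.313, 0.634, -0.313]
force: [-1.2, -0.0, 1.2]
width: -0.0
```

```bash
python3 -c "
from h import *
st('l')"
```

```text
t 8.25 F rack [-0.95  0.67  1.19] tip [11.1 16.4 49.7]
scene [261.6 199.1  24.4 456. ] [53.8 -4. ]
scene [281.6 190.4   9.4 226. ] [ 98.5 -36.9]
top [271.6 158.5   8.7 200. ] [ 96.5 -38.7]
top [253.  171.7   8.5 153. ] [98.7 18.7]
```

View pics/l.png

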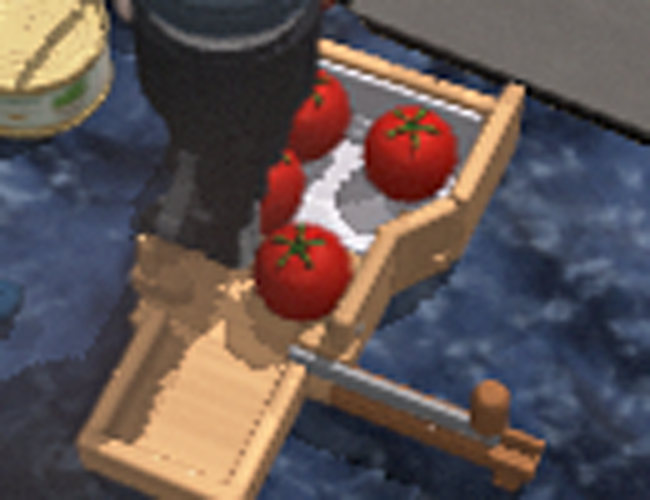

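Request:
{"method": "carry_out", "body": {
  "increments": [
    {"translation": [-0.1,0.1,0],"twist": 0,"gripper": 1},
    {"translation": [-0.2,0.2,0],"twist": 0,"gripper": 1},
    {"translation": [-0.2,0.25,0],"twist": 0,"gripper": 1}
  ]
}}

```text
t: 8.6
position: [0.4988, 0.2532, 0.1247]
tcp_rot: [0.634, 0.313, 0.634, -0.313]
force: [-0.4, 0.7, 0.4]
width: -0.0002
```

```bash
python3 -c "
from h import *
st()"
```

```text
t 8.6 F rack [0.11 0.8  0.42] tip [13.6 16.4 51.7]
```

Request:
{"method": "carry_out", "body": {
  "increments": [
    {"translation": [-0.05,0.1,0],"twist": 0,"gripper": 1},
    {"translation": [-0.1,0.2,0],"twist": 0,"gripper": 1},
    {"translation": [-0.1,0.2,0],"twist": 0,"gripper": 1}
  ]
}}

```text
t: 8.85
position: [0.5002, 0.2543, 0.1255]
tcp_rot: [0.634, 0.313, 0.634, -0.313]
force: [0.4, -0.6, 0.8]
width: -0.0001
```

```bash
python3 -c "
from h import *
st('m')"
```

```text
t 8.85 F rack [-0.05 -0.76  0.79] tip [15.4 16.3 52.5]
scene [259.6 190.   16.  209. ] [77.2 11.7]
scene [281.6 190.4   9.4 226. ] [ 98.5 -36.9]
scene [259.7 214.1   9.7 235. ] [ 12.2 -17.8]
top [271.6 158.5   8.7 200. ] [ 96.2 -38.7]
top [252.9 171.2   8.2 118. ] [99.8 18.3]
```

View pics/m.png

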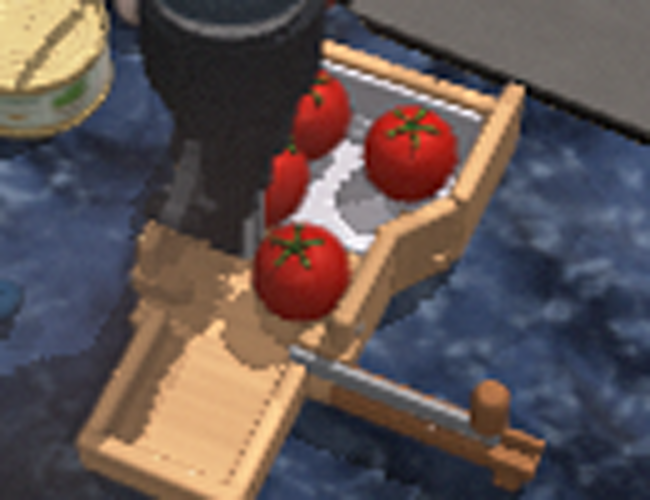

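```bash
cat >> h.py <<'E'
def rear(tag):
    from scipy.optimize import least_squares
    im=cv2.resize(cv2.imread(f"pics/{tag}_scene.png"),None,fx=4,fy=4,interpolation=cv2.INTER_CUBIC).astype(int)
    m=((im[...,2]>70)&(im[...,2]>2.6*im[...,1])&(im[...,2]>2.0*im[...,0]))
    p=cams.read_camera("scene"); pts=[]
    for r in range(192*4,204*4):
        c=np.where(m[r,240*4:268*4])[0]
        if len(c): pts.append(((c.max()+240*4-1.5)/4,(r-1.5)/4))
    return p,np.array(pts)
E
python3 - <<'E'
from h import *
p,pts=rear("m"); print(np.round(pts[::4],1).tolist())
th=np.linspace(0,2*np.pi,200)
cp=-p["R"].T@p["t"]
for x in (.046,.048,.050,.052,.054):
    C=wd((x,.0225,.053+ (x-.034)*.14+.001)); d=C-cp; D=np.linalg.norm(d); d/=D
    u=np.cross(d,[0,0,1]);u/=np.linalg.norm(u);v=np.cross(d,u)
    k=.023; cc=C-d*k*k/D; rr=k*np.sqrt(1-k*k/D/D)
    q=np.array([proj(p,cc+rr*(np.cos(t)*u+np.sin(t)*v)) for t in th])
    print(x,"center",proj(p,C).round(1),[round(q[np.abs(q[:,1]-r)<.6][:,0].max(),1) for r in (194,196,198,200)])
E
```

```text
[[260.9, 191.6], [260.6, 192.6], [260.9, 193.6], [260.9, 194.6], [260.9, 195.6], [260.4, 196.6], [260.1, 197.6], [259.6, 198.6], [259.4, 199.6], [258.6, 200.6], [258.1, 201.6], [256.6, 202.6]]
0.046 center [250.1 197.3] [np.float64(259.4), np.float64(259.7), np.float64(259.8), np.float64(259.5)]
0.048 center [250.4 196.6] [np.float64(259.9), np.float64(260.1), np.float64(260.1), np.float64(259.7)]
0.05 center [250.8 196. ] [np.float64(260.4), np.float64(260.5), np.float64(260.4), np.float64(259.8)]
0.052 center [251.2 195.3] [np.float64(260.8), np.float64(260.8), np.float64(260.5), np.float64(259.8)]
0.054 center [251.5 194.6] [np.float64(261.2), np.float64(261.1), np.float64(260.7), np.float64(259.8)]
```

The rear tomato now sits at x of about 53, past the edge at about 49, and doesn't press on the fingers. I'm lifting away now, which frees the front one.

Request:
{"method": "carry_out", "body": {
  "increments": [
    {"translation": [-0.5,0,0],"twist": 0,"gripper": 1},
    {"translation": [-1.5,0,0],"twist": 0,"gripper": 1},
    {"translation": [-3,0,0],"twist": 0,"gripper": 1},
    {"translation": [-6,0,0],"twist": 0,"gripper": 1},
    {"translation": [-9,0,0],"twist": 0,"gripper": 1},
    {"translation": [-10,-2,3],"twist": 0,"gripper": 1},
    {"translation": [-10,-4,7],"twist": 0,"gripper": 1},
    {"translation": [-10,-4,11],"twist": 0,"gripper": 1},
    {"translation": [-10,-4,15],"twist": 0,"gripper": 1},
    {"translation": [-10,-4,18],"twist": 0,"gripper": 1},
    {"translation": [-10,-4,18],"twist": 0,"gripper": 1},
    {"translation": [-10,-4,18],"twist": 0,"gripper": 1}
  ]
}}

```text
t: 10.0
position: [0.5788, 0.0835, 0.2266]
tcp_rot: [0.634, 0.315, 0.632, -0.315]
force: [-0.4, 0.6, -0.3]
width: 0.0002
```

```bash
python3 - <<'E'
from h import *
st('n')
im=cv2.imread("pics/n_top.png");im2=cv2.imread("pics/n_scene.png")
cv2.imwrite("pics/n2.png",np.hstack([cv2.resize(i,None,fx=3,fy=3,interpolation=2) for i in (im2[150:300,200:330],im[130:280,225:355])]))
ps=look([])
for c in ps:
    for r in spotter.place_of(c,"gate_knob"): print(c,r["at"],r["confidence"],rk(onz(ps[c],r["at"],.059))*1e3)
E
```

```text
t 10.0 F rack [ 0.08  0.72 -0.28] tip [ -26.5 -167.   153.6]
scene [256.7 189.3  16.9 409. ] [76.2 18.9]
scene [281.7 190.4   9.4 226. ] [ 98.5 -37. ]
scene [234.  240.3  10.2 308. ] [-74.8   4.2]
top [271.6 158.5   8.7 198. ] [ 96.5 -38.7]
top [258.4 179.4  17.6 387. ] [75.1 19.9]
top [296.5 221.2   8.8 231. ] [-66.3   8.9]
scene [295.4, 241.8] 0.78 [ -25.39360623 -118.99318877   59.        ]
scene [263.8, 178.2] 0.42 [111.96858592  16.22777312  59.        ]
top [323.8, 174.3] 0.57 [ -15.56035822 -116.83398287   59.        ]
```

View pics/n2.png

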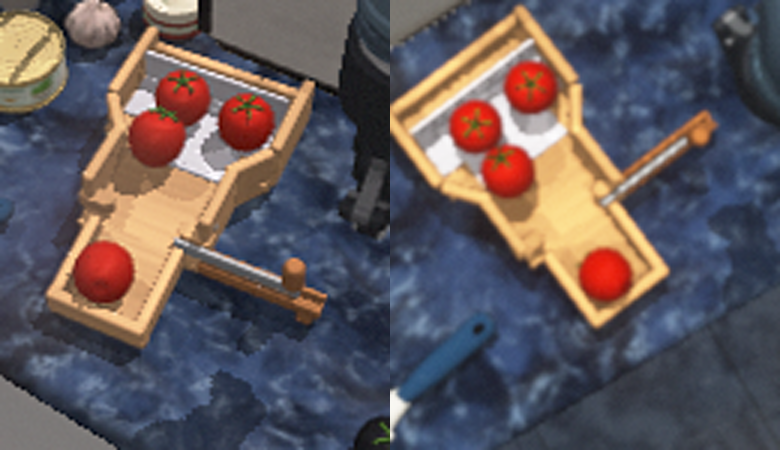

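Request:
{"method": "carry_out", "body": {
  "increments": [
    {"translation": [2,0.75,-0.4],"twist": 0,"gripper": 1},
    {"translation": [5,0.75,-0.7],"twist": 0,"gripper": 1},
    {"translation": [7.5,0.75,-0.7],"twist": 0,"gripper": 1},
    {"translation": [8.6,0.75,-0.7],"twist": 0,"gripper": 1},
    {"translation": [9.3,0.75,-0.7],"twist": 0,"gripper": 1},
    {"translation": [9.6,0.75,-0.7],"twist": 0,"gripper": 1},
    {"translation": [9.6,0.75,-0.7],"twist": 0,"gripper": 1},
    {"translation": [9.6,0.75,-0.7],"twist": 0,"gripper": 1}
  ]
}}

```text
t: 10.97
position: [0.5803, 0.097, 0.1306]
tcp_rot: [0.635, 0.314, 0.633, -0.313]
force: [0.7, -0.3, 0.0]
width: -0.0001
```

```bash
python3 - <<'E'
from h import *
st('o')
im=cv2.imread("pics/o_top.png");im2=cv2.imread("pics/o_scene.png")
cv2.imwrite("pics/o2.png",np.hstack([cv2.resize(i,None,fx=4,fy=4,interpolation=2) for i in (im2[190:280,240:340],im[140:230,270:370])]))
E
```

```text
t 10.9667 F rack [ 0.41 -0.67  0.03] tip [ -17.1 -157.3   57.6]
scene [257.  189.5  16.9 411. ] [75.9 18. ]
scene [281.6 190.4   9.4 226. ] [ 98.6 -36.9]
scene [234.  240.3  10.2 308. ] [-74.8   4.2]
top [271.6 158.5   8.6 199. ] [ 96.4 -38.6]
top [258.4 179.4  17.6 388. ] [75.1 19.9]
top [296.5 221.3   8.7 231. ] [-66.2   9. ]
```

View pics/o2.png

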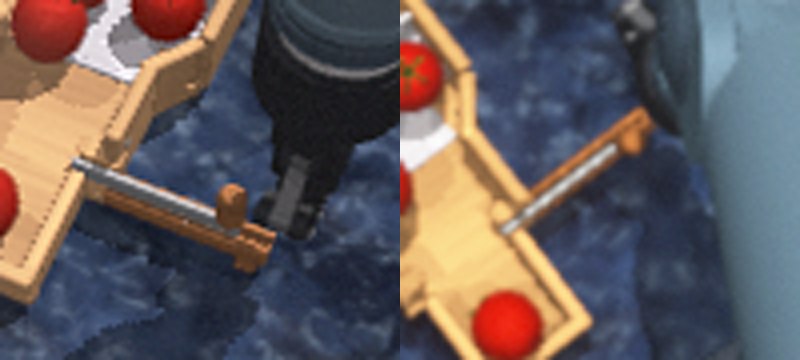

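Request:
{"method": "carry_out", "body": {
  "increments": [
    {"translation": [0,-0.15,-0.3],"twist": 0,"gripper": 1},
    {"translation": [0,-0.3,-0.6],"twist": 0,"gripper": 1},
    {"translation": [0,-0.3,-0.8],"twist": 0,"gripper": 1},
    {"translation": [0,-0.3,-1.0],"twist": 0,"gripper": 1},
    {"translation": [0,-0.3,-1.2],"twist": 0,"gripper": 1},
    {"translation": [0,-0.3,-1.4],"twist": 0,"gripper": 1},
    {"translation": [0,-0.3,-1.6],"twist": 0,"gripper": 1},
    {"translation": [0,-0.3,-1.8],"twist": 0,"gripper": 1},
    {"translation": [0,-0.3,-2.0],"twist": 0,"gripper": 1}
  ]
}}

```text
t: 11.82
position: [0.5654, 0.1101, 0.1295]
tcp_rot: [0.635, 0.313, 0.633, -0.313]
force: [2.6, -2.9, -1.5]
width: -0.0004
```

```bash
python3 -c "
from h import *
st()"
```

```text
t 11.8167 F rack [ 0.32 -3.87 -1.51] tip [ -20.9 -137.8   56.5]
```

Request:
{"method": "carry_out", "body": {
  "increments": [
    {"translation": [0,0,-0.3],"twist": 0,"gripper": 1},
    {"translation": [0,0,-0.6],"twist": 0,"gripper": 1},
    {"translation": [0,0,-0.9],"twist": 0,"gripper": 1},
    {"translation": [0,0,-1.2],"twist": 0,"gripper": 1},
    {"translation": [0,0,-1.5],"twist": 0,"gripper": 1},
    {"translation": [0,0,-1.8],"twist": 0,"gripper": 1},
    {"translation": [0,0,-2.1],"twist": 0,"gripper": 1},
    {"translation": [0,0,-2.4],"twist": 0,"gripper": 1},
    {"translation": [0,0,-2.7],"twist": 0,"gripper": 1},
    {"translation": [0,0,-3.0],"twist": 0,"gripper": 1},
    {"translation": [0,0,-3.3],"twist": 0,"gripper": 1},
    {"translation": [0,0,-3.6],"twist": 0,"gripper": 1},
    {"translation": [0,0,-3.9],"twist": 0,"gripper": 1},
    {"translation": [0,0,-4.1],"twist": 0,"gripper": 1}
  ]
}}

```text
t: 12.98
position: [0.5396, 0.1441, 0.1294]
tcp_rot: [0.634, 0.313, 0.634, -0.313]
force: [1.9, -0.8, 0.0]
width: -0.0002
```

```bash
python3 - <<'E'
from h import *
st('q')
for c in ("scene","top"):
    p=cams.read_camera(c)
    for r in spotter.place_of(c,"gate_knob")[:1]: print(c,r["at"],r["confidence"],rk(onz(p,r["at"],.059))*1e3)
E
```

```text
t 12.9833 F rack [ 0.98 -1.8   0.02] tip [-20.7 -95.   56.4]
scene [256.7 189.3  17.  424. ] [76.3 19. ]
scene [234.1 240.3  10.2 309. ] [-74.7   4. ]
top [271.5 158.5   8.7 198. ] [ 96.5 -38.4]
top [258.2 179.5  17.7 389. ] [75.  20.4]
top [296.5 221.2   8.8 231. ] [-66.3   8.9]
scene [232.9, 239.5] 0.69 [-76.73651014   5.7422128   59.        ]
top [314.2, 185.9] 0.58 [-23.7260037  -79.99943657  59.        ]
```

Now slow 1–2 mm steps until the stop is felt.

Request:
{"method": "carry_out", "body": {
  "increments": [
    {"translation": [0,0,-0.15],"twist": 0,"gripper": 1},
    {"translation": [0,0,-0.3],"twist": 0,"gripper": 1},
    {"translation": [0,0,-0.45],"twist": 0,"gripper": 1},
    {"translation": [0,0,-0.6],"twist": 0,"gripper": 1}
  ]
}}

```text
t: 13.62
position: [0.5362, 0.1478, 0.1293]
tcp_rot: [0.634, 0.313, 0.634, -0.313]
force: [2.1, -1.9, -1.0]
width: 0.0001
```

Request:
{"method": "carry_out", "body": {
  "increments": [
    {"translation": [0,0,-0.1],"twist": 0,"gripper": 1},
    {"translation": [0,0,-0.2],"twist": 0,"gripper": 1},
    {"translation": [0,0,-0.2],"twist": 0,"gripper": 1}
  ]
}}

```text
t: 13.87
position: [0.5346, 0.15, 0.1293]
tcp_rot: [0.634, 0.313, 0.634, -0.313]
force: [2.8, -2.2, -0.4]
width: 0.0
```

```bash
python3 -c "
from h import *
st()"
```

```text
t 13.8667 F rack [ 0.85 -3.45 -0.39] tip [-21.1 -87.3  56.3]
```

Request:
{"method": "carry_out", "body": {
  "increments": [
    {"translation": [0,0,-0.1],"twist": 0,"gripper": 1},
    {"translation": [0,0,-0.2],"twist": 0,"gripper": 1},
    {"translation": [0,0,-0.2],"twist": 0,"gripper": 1}
  ]
}}

```text
t: 14.12
position: [0.5334, 0.1516, 0.1293]
tcp_rot: [0.634, 0.313, 0.634, -0.313]
force: [1.2, -1.7, -0.5]
width: 0.0001
```

Request:
{"method": "carry_out", "body": {
  "increments": [
    {"translation": [0,0,-0.1],"twist": 0,"gripper": 1},
    {"translation": [0,0,-0.2],"twist": 0,"gripper": 1},
    {"translation": [0,0,-0.2],"twist": 0,"gripper": 1}
  ]
}}

```text
t: 14.37
position: [0.5322, 0.1532, 0.1293]
tcp_rot: [0.634, 0.313, 0.634, -0.313]
force: [1.3, -2.4, -0.4]
width: 0.0002
```

```bash
python3 -c "
from h import *
st()"
```

```text
t 14.3667 F rack [-0.44 -2.65 -0.35] tip [-21.  -83.3  56.3]
```

Request:
{"method": "carry_out", "body": {
  "increments": [
    {"translation": [0,0,-0.1],"twist": 0,"gripper": 1},
    {"translation": [0,0,-0.15],"twist": 0,"gripper": 1},
    {"translation": [0,0,-0.15],"twist": 0,"gripper": 1}
  ]
}}

```text
t: 14.62
position: [0.5319, 0.1536, 0.1293]
tcp_rot: [0.634, 0.313, 0.634, -0.313]
force: [3.2, -4.0, -2.4]
width: 0.0001
```

```bash
python3 -c "
from h import *
st()"
```

```text
t 14.6167 F rack [ 0.06 -5.15 -2.37] tip [-21.  -82.9  56.3]
```

Request:
{"method": "carry_out", "body": {
  "increments": [
    {"translation": [0,0,-0.05],"twist": 0,"gripper": 1},
    {"translation": [0,0,-0.1],"twist": 0,"gripper": 1},
    {"translation": [0,0,-0.1],"twist": 0,"gripper": 1}
  ]
}}

```text
t: 14.87
position: [0.5317, 0.1536, 0.1294]
tcp_rot: [0.635, 0.313, 0.633, -0.314]
force: [3.8, -4.4, -2.6]
width: -0.0001
```

```bash
python3 -c "
from h import *
st()"
```

```text
t 14.8667 F rack [ 0.33 -5.76 -2.59] tip [-21.1 -82.9  56.4]
```

Request:
{"method": "carry_out", "body": {
  "increments": [
    {"translation": [0,0,-0.1],"twist": 0,"gripper": 1},
    {"translation": [0,0,-0.15],"twist": 0,"gripper": 1},
    {"translation": [0,0,-0.15],"twist": 0,"gripper": 1}
  ]
}}

```text
t: 15.12
position: [0.5316, 0.1538, 0.1295]
tcp_rot: [0.635, 0.313, 0.632, -0.314]
force: [4.8, -5.3, -4.4]
width: -0.0002
```

```bash
python3 -c "
from h import *
st()"
```

```text
t 15.1167 F rack [ 0.5  -7.14 -4.43] tip [-21.  -82.7  56.5]
```

The gate is against its stop: 7 N with no motion, after about 62 mm of travel. Backing off now.

Request:
{"method": "carry_out", "body": {
  "increments": [
    {"translation": [0,0,0.3],"twist": 0,"gripper": 1},
    {"translation": [0,0,1],"twist": 0,"gripper": 1},
    {"translation": [0,0,2.5],"twist": 0,"gripper": 1},
    {"translation": [-2,0,4],"twist": 0,"gripper": 1},
    {"translation": [-5,0,6],"twist": 0,"gripper": 1},
    {"translation": [-8,0,9],"twist": 0,"gripper": 1},
    {"translation": [-11,0,12],"twist": 0,"gripper": 1},
    {"translation": [-11,0,14],"twist": 0,"gripper": 1},
    {"translation": [-11,0,14],"twist": 0,"gripper": 1},
    {"translation": [-11,0,14],"twist": 0,"gripper": 1}
  ]
}}

```text
t: 15.95
position: [0.6156, 0.0447, 0.2401]
tcp_rot: [0.633, 0.314, 0.634, -0.313]
force: [0.3, 0.9, 0.3]
width: 0.0006
```

```bash
python3 - <<'E'
from h import *
st('r')
im=cv2.imread("pics/r_top.png");im2=cv2.imread("pics/r_scene.png")
cv2.imwrite("pics/r2.png",np.hstack([cv2.resize(i,None,fx=3.8,fy=3.8,interpolation=2) for i in (im2[170:275,215:320],im[145:250,250:355])]))
E
```

```text
t 15.95 F rack [0.76 0.55 0.32] tip [ -21.  -220.1  167.1]
scene [256.6 189.2  16.9 414. ] [76.3 19.3]
scene [281.6 190.4   9.4 225. ] [ 98.5 -36.9]
scene [234.1 240.3  10.2 309. ] [-74.7   4. ]
top [271.5 158.5   8.7 199. ] [ 96.5 -38.6]
top [258.6 179.2  17.7 387. ] [74.9 19.2]
top [296.4 221.3   8.7 231. ] [-66.3   9.1]
```

View pics/r2.png

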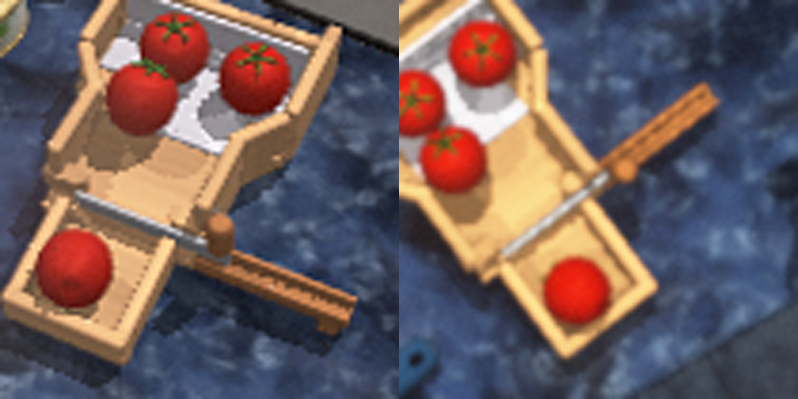

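The gate crosses the whole neck with its knob beside the right rail. One tomato lies at the end stop and three are in the tray. Handing in.

```bash
python3 -c "
from bench import arm
print(arm.finish_job())"
```

```text
the job is handed in; nothing more can be done
None
```

The jam is cleared and the gate is shut. I handed the job in at about 16 s of the 69 s allowed; the system gives no verdict.

- **Tomatoes:** I rolled the rear (left) tomato back over the tray edge with closed fingertips. It came to rest with its centre at rack x of about 53 mm; the edge is at about 49 mm. The front one rolled through to the end stop by itself once the fingers lifted. The highest force I read was about 8 N, on the first try when the tomato stuck. I backed off, went lower and let the fingertip rise as it pushed, and it then rolled at about 2 N.
- **Gate:** I pushed the knob with 2–5 N until it stopped moving at about 7 N (about 8 N at the wrist), after about 62 mm of travel. I took this as the stop. I didn't measure the gate's position separately, but the last picture shows it right across the neck.
- **Last checks:** The two cameras put the front tomato at x of about −66 and −75 mm, a disagreement, but both are well past the −43 mm limit. The other three are in the tray and didn't move in the last pictures. The arm was clear of everything.
- **Not checked or refused:** I didn't re-measure the tin and shaker at the end, but the arm met no force on the way past them. One move was refused because its rows left out fields, and it moved nothing.

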